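Lock up the jewelry box with its code keys

ROBOT

A 7-joint arm with a two-finger parallel gripper is mounted at the origin on the work surface. World frame = base frame: x ahead of the robot, y to its left, z up, the work surface at z = 0. Lengths are in m, angles in rad, forces in N, time in s.
With the tool pointing down it reaches from about 0.425 to 0.925 m from the base axis. Payload 6.8 kg.
Tool frame: the origin (TCP) lies between the finger pads; the fingertips stand 22 mm ahead of it and the grasp point (between the pads) lies 3 mm ahead of it; z points along the fingers, y is the direction in which the jaws open and shut (so a half turn about z gives the same grasp; the last joint's range is limited). The gripper opens to 85 mm and grips with 20 to 120 N. Pads are 22 mm wide; open, the fingers measure 114 mm over their backs; the gripper's body (76 mm by 85 mm) begins 54 mm behind the grasp point. The pads swing forward as they close: fully open they stand 13 mm farther back than shut.
Start: joints at [-1.284, 0.477, 0.022, 1.555, -0.011, 1.109, -0.083], TCP at [0.26, 0.623, 0.216] pointing down, gripper open.
Joint ranges: [-2.96, 2.96], [-0.34, 2.1], [-1.41, 1.46], [0.24, 2.44], [-1.37, 4.51], [0.17, 1.92], [-2.96, 2.96]. Speed limits (rad/s): [2.39, 2.39, 3.14, 3.14, 3.14, 3.14, 3.14].

INTERFACE

Orientations are given as a unit quaternion [w, x, y, z].
In Python, from station import bot gives the robot as it stands. The module is installed in compiled form; this text tells all that it offers.
- The arm moves only by the tool drive_tool, never from a script. Its argument "series" is one flat list of numbers, 7 for each row, row after row: the opening, from -1 (shut) to 1 (fully open), then the shift along the tool's x, y, z in mm, then the turn, a rotation vector about the tool's x, y, z in rad. In form: [jaw, x, y, z, wx, wy, wz, jaw, x, y, z, wx, wy, wz, ...]. A call has 1 to 12 rows; each row shifts and turns the commanded pose from where the row before left it, along the tool's axes as they then stand; what a row does not reach is not made up. A row lasts 1/8 s, in which the tool goes at most 62.5 mm and 10.7 degrees, less where a joint would pass 70% of its speed; a pose out of reach is approached as far as the arm can. A call with a gripper value outside its range is refused whole. The fingers move at their own pace and stop on an object; "force" is the grip in N (left out, the last holds). Time passes only in rows, so rows that do not move let the fingers close. It gives the time, the measured TCP pose, the force and the opening at its end, in the units of the state.
- bot.get_obs(): the state, without advancing time (a new reading comes with each control period).
- bot.read_camera(name): name is "scene" or "top"; returns a dict with "pixels" (384x512x3 uint8, blue, green, red), "camera_matrix" (3x3 intrinsics, pixels), "rvec" (rotation vector, rad) and "tvec" (3), from world to camera coordinates, as OpenCV has them. Camera axes: x right, y down, z forward; pixel columns grow to the right and rows downward; lengths in m; the calibration is good to about 2 mm. A picture is of the moment at which its call begins. There is no depth.
- bot.hand_in(): hands the job in, once; it reports no verdict.
The state is a dict: "t": time; "q": joint angles; "joint_vel": joint speeds; "joint_torque": joint torques, N m; "eef_pos": TCP position; "tool_rot": TCP orientation; "contact_force": force on the tool from outside, world axes, zero at the start; "torque": the same for the moment, N m; "gripper_width": opening from 0.0 (shut) to 1.0 (fully open).
Only numpy, scipy, OpenCV 4.12 (cv2) and the standard library are available. Lean on these libraries where they do the work, as an engineer would, in place of code of your own. Each camera call takes 0.05 s, during which the arm holds its last target. There are 200 camera calls.

TASK

Lock up the jewelry box on the nightstand: push its half-open lid fully shut, then enter the code on the keys of its front deck by lightly tapping the blue key, then the white key, then the green key, one at a time, letting each come back up. Leave the red key alone, do not lift the box or push it out of place, and leave the glasses, bowl, nail file and shoehorn where they lie.

Things in the scene. Friction and masses are not known exactly. Their poses are not given: they have to be found in the camera images.
- jewel_box: wooden jewelry box, 170 mm (x, front to back) by 230 mm (y) by 80 mm high without the lid, about 2 kg, standing loose on the nightstand. Origin at the centre of its underside; its -x side, the front, faces the robot, z up. The front 52 mm of its top is a level deck with a brass plate and four keys in a row 52 mm apart, from +y to -y: white, red, green, blue. The lid covers the rest behind the deck
- lid (a joint): angle of the wooden lid (dark border, lighter inlay) in rad: 0 = fully shut (level), grows as its front edge rises; starts between 0.45 and 0.7. The hinge axis runs along the box's y at box x = +85 mm, z = 80 mm (rear top edge). The hinge is stiff enough that the lid stays where it is left; about 1 to 4 N down on it, near its front half, moves it. Lid plate 117 mm (from hinge to front edge) by 230 mm by 8 mm thick; shut, its upper face is 88 mm above the nightstand
- lid_edge (a point): middle of the lid's front upper edge, 117 mm from the hinge axis; moves with the lid; its x axis points to the hinge along the lid
- key_white_top (a point): centre of the top face of the white code key, a round white cap 24 mm across standing 12 mm up from its black housing (40 mm across) on the box's front deck, at x = -59 mm, y = +78 mm in the box's own frame; it goes straight down when tapped. Key up, it is 105 mm above the underside of the box
- key_red_top (a point): centre of the top face of the red code key, a round red cap 24 mm across standing 12 mm up from its black housing (40 mm across) on the box's front deck, at x = -59 mm, y = +26 mm in the box's own frame; it goes straight down when tapped. Key up, it is 105 mm above the underside of the box
- key_green_top (a point): centre of the top face of the green code key, a round green cap 24 mm across standing 12 mm up from its black housing (40 mm across) on the box's front deck, at x = -59 mm, y = -26 mm in the box's own frame; it goes straight down when tapped. Key up, it is 105 mm above the underside of the box
- key_blue_top (a point): centre of the top face of the blue code key, a round blue cap 24 mm across standing 12 mm up from its black housing (40 mm across) on the box's front deck, at x = -59 mm, y = -78 mm in the box's own frame; it goes straight down when tapped. Key up, it is 105 mm above the underside of the box
- key_white (a joint): press-in travel of the white code key in m: 0 = up, 0.008 = fully down. Sprung back up by itself, with 1.5 N at the start of its travel, rising evenly to 5 N fully down; counts as tapped from 0.003. Part of the code.
- key_red (a joint): press-in travel of the red code key in m: 0 = up, 0.008 = fully down. Sprung back up by itself, with 1.5 N at the start of its travel, rising evenly to 5 N fully down; counts as tapped from 0.003. Not part of the code: leave it up.
- key_green (a joint): press-in travel of the green code key in m: 0 = up, 0.008 = fully down. Sprung back up by itself, with 1.5 N at the start of its travel, rising evenly to 5 N fully down; counts as tapped from 0.003. Part of the code.
- key_blue (a joint): press-in travel of the blue code key in m: 0 = up, 0.008 = fully down. Sprung back up by itself, with 1.5 N at the start of its travel, rising evenly to 5 N fully down; counts as tapped from 0.003. Part of the code.
- glasses: bystander: folded black plastic glasses, 140 mm by 30 mm by 42 mm high, standing beside the box. Origin at the centre of the underside of the lens frame, which runs along y
- bowl: bystander: pale pink ceramic bowl, 116 mm across, 50 mm high, beside the box. Origin at the centre of its underside
- nail_file: bystander: steel nail file with grey handle, 163 mm (y) by 14 mm by 6 mm, lying flat in front of the box. Origin on its underside near mid-length
- shoehorn: bystander: short grey plastic shoehorn, 150 mm (y) by 46 mm by 11 mm, lying flat behind the box. Origin at the centre of its underside

How it is judged:
On the way, in this order (a step that is already met when the one before it is completed fails the run):
1. the lid is pushed fully shut (value of joint lid below 0.04 rad), for 0.2 s.
2. the blue key alone is tapped, the lid shut (value of joint lid below 0.04 rad and value of joint key_blue above 0.003 m and value of joint each of key_white, key_red, key_green below 0.0015 m), for 0.02 s.
3. the white key alone is tapped, the lid shut (value of joint lid below 0.04 rad and value of joint key_white above 0.003 m and value of joint each of key_red, key_green, key_blue below 0.0015 m), for 0.02 s.
4. the green key alone is tapped, the lid shut (value of joint lid below 0.04 rad and value of joint key_green above 0.003 m and value of joint each of key_white, key_red, key_blue below 0.0015 m), for 0.02 s.
At the end, for the whole second after the job is handed in: the lid is shut (under 0.04 rad), all four keys are up again (under 1.5 mm), the box stands level within 25 mm of where it was, and each bystander lies within 20 mm of where it was (value of joint lid below 0.04 rad and value of joint each of key_white, key_red, key_green, key_blue below 0.0015 m and distance of jewel_box from where it was at the start of the episode below 0.025 m and angle between jewel_box's own z axis and vertical below 0.05 rad and linear speed of jewel_box below 0.01 m/s and distance of each of glasses, bowl, nail_file, shoehorn from where it was at the start of the episode below 0.02 m); the robot touches nothing.
It fails at once if the red key is pressed, or two keys at once (over 3 mm each) (value of joint key_red above 0.003 m or value of joint each of key_white, key_red above 0.003 m or value of joint each of key_white, key_green above 0.003 m or value of joint each of key_white, key_blue above 0.003 m or value of joint each of key_red, key_green above 0.003 m or value of joint each of key_red, key_blue above 0.003 m or value of joint each of key_green, key_blue above 0.003 m).
It fails at once if a key is tapped (over 3 mm) while the lid is still open (over 0.1 rad) (value of joint lid above 0.1 rad and value of joint any of key_white, key_red, key_green, key_blue above 0.003 m).
It fails at once if a key is pressed hard, not lightly: over 15 N from the fingers while a key is down (value of joint any of key_white, key_red, key_green, key_blue above 0.003 m and contact force between the fingers and jewel_box above 15 N).
It fails at once if the box is lifted (10 mm), tipped (0.1 rad) or shifted (25 mm) (height (world z) of jewel_box above 0.01 m or angle between jewel_box's own z axis and vertical above 0.1 rad or distance of jewel_box from where it was at the start of the episode above 0.025 m).
It fails at once if a bystander is lifted or moved over 20 mm (distance of any of glasses, bowl, nail_file, shoehorn from where it was at the start of the episode above 0.02 m).
It also fails if it takes over 48 s, if anything falls off the work surface, if the arm or the gripper's body presses on something with over 40 N, if the wrist force passes 120 N, or if a joint passes its speed limit or range.

## Working session

There is one attempt and no reset: what is moved stays moved. The work goes in short steps, Python scripts to look and compute and a tool call to move; the robot and the scene stay as the last step left them, time stands still between calls to the robot, and variables do not carry over. Pictures are saved under pics/ and viewed, about 8 in all and at most 12, crops included, and the job is handed in when it is done.

Besides the shell and the picture viewer there is one more tool, called after ">>>" as a command line: name --argument value ..., lists and objects as JSON in quotes. drive_tool: Moves the arm, as the interface text tells. Its arguments: {"type":"object","properties":{"series":{"type":"array"},"force":{"type":"number"}},"required":["series"]}

```bash
mkdir -p pics
python3 - <<'E'
from station import bot
import cv2,numpy as np
o=bot.get_obs(); print({k:np.round(v,3).tolist() for k,v in o.items()})
for n in("scene","top"):
    c=bot.read_camera(n); cv2.imwrite(f"pics/{n}0.png",c["pixels"]); np.savez(f"{n}.npz",**c)
    R=cv2.Rodrigues(np.array(c["rvec"],float))[0]; print(n,"cam pos",(-R.T@np.array(c["tvec"]).ravel()).round(3),np.round(c["camera_matrix"],1).tolist(), R.round(2).tolist())
E
```

```text
{'t': 0.0, 'q': [-1.284, 0.478, 0.022, 1.556, -0.011, 1.109, -0.083], 'joint_vel': [0.001, 0.002, 0.0, -0.001, 0.002, -0.001, 0.002], 'joint_torque': [0.001, -59.646, 1.608, -28.119, 0.012, 0.009, 0.0], 'eef_pos': [0.259, 0.623, 0.215], 'tool_rot': [-0.0, 0.196, 0.981, -0.001], 'contact_force': [0.415, 0.176, 0.336], 'torque': [0.053, -0.03, 0.007], 'gripper_width': 0.995}
scene cam pos [ 1.099 -0.669  0.793] [[490.5, 0.0, 253.7], [0.0, 490.5, 191.8], [0.0, 0.0, 1.0]] [[0.82, 0.57, -0.02], [0.35, -0.53, -0.78], [-0.45, 0.63, -0.63]]
top cam pos [0.442 0.03  1.102] [[470.0, 0.0, 250.5], [0.0, 470.0, 186.0], [0.0, 0.0, 1.0]] [[-0.01, -1.0, -0.02], [-0.99, 0.01, -0.17], [0.17, 0.02, -0.98]]
```

View pics/scene0.png

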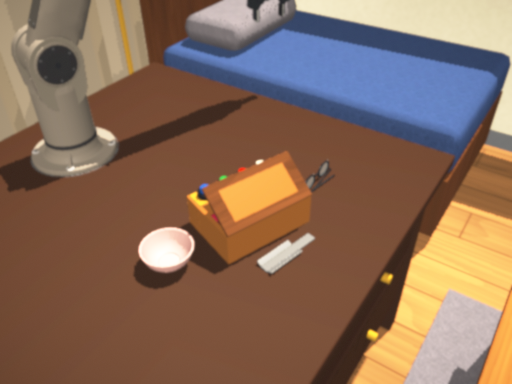

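View pics/top0.png

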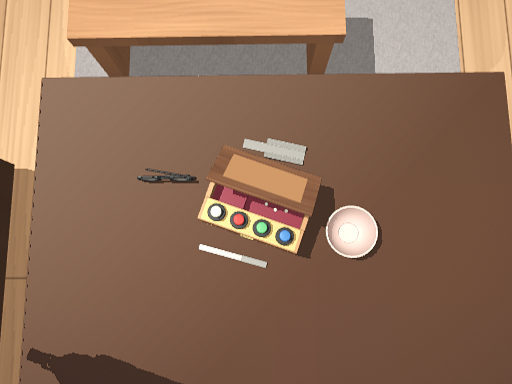

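The scene view shows the half-open box at about (250,210), with the bowl at (166,250) and the shoehorn at (287,253). In the top view the keys are white (216,212), red (238,220), green (262,228) and blue (285,236). The lid's front edge runs from about (209,180) to (316,210). The bowl is at (352,232), the glasses at (167,177), the file at (233,256) and the shoehorn at (275,151).

```bash
cat > h.py <<'E'
import cv2,numpy as np
def ray(c,uv):
    R=cv2.Rodrigues(np.array(c["rvec"],float))[0]; t=np.array(c["tvec"],float).ravel()
    d=R.T@np.linalg.solve(np.array(c["camera_matrix"]),[uv[0],uv[1],1]); return -R.T@t,d
def onz(c,uv,z):
    p,d=ray(c,uv); return p+d*(z-p[2])/d[2]
def proj(c,P): return cv2.projectPoints(np.array(P,float).reshape(-1,3),np.array(c["rvec"],float),np.array(c["tvec"],float),np.array(c["camera_matrix"]),None)[0].reshape(-1,2)
SEED=dict(white=(216,212),red=(238,220),green=(262,228),blue=(285,236))
def keys(c):
    hsv=cv2.cvtColor(c["pixels"],cv2.COLOR_BGR2HSV); H,S,V=[hsv[...,i].astype(int) for i in range(3)]
    M=dict(white=(S<60)&(V>120),red=((H<6)|(H>174))&(S>150)&(V>120),green=(H>45)&(H<80)&(S>90)&(V>80),blue=(H>95)&(H<125)&(S>90)&(V>80))
    out={}
    for k,(u,v) in SEED.items():
        m=np.zeros(H.shape,np.uint8); s=np.s_[v-11:v+12,u-11:u+12]; m[s]=M[k][s]
        n,l,st,ce=cv2.connectedComponentsWithStats(m); i=1+np.argmax(st[1:,4]); out[k]=(ce[i],st[i].tolist())
    return out
E
python3 - <<'E'
from h import *
c=dict(np.load("top.npz")); s=dict(np.load("scene.npz"))
K=keys(c); P={}
for k,(uv,st) in K.items(): P[k]=onz(c,uv,.105); print(k,uv.round(1),st,P[k].round(4))
W=np.array([P[k] for k in("white","red","green","blue")])
print("gaps",np.linalg.norm(np.diff(W,axis=0),axis=1))
ey=W[0]-W[3]; ey/=np.linalg.norm(ey); ex=np.array([ey[1],-ey[0],0]); yaw=np.arctan2(ex[1],ex[0])
O=W.mean(0)+.059*ex; O[2]=0; print("box",O.round(4),"yaw",yaw)
box=lambda x,y,z:O+x*ex+y*ey+np.array([0,0,z])
for th in(.4,.5,.6,.7,.8): print(th,[proj(c,[box(.085-.117*np.cos(th)-.008*np.sin(th)*-0,y,.08+.117*np.sin(th))]).round(0).tolist() for y in(.115,-.115)],proj(s,[box(.085-.117*np.cos(th),y,.08+.117*np.sin(th)) for y in(.115,-.115)]).round(0).tolist())
for n,uv in dict(bowl=(352,232),glasses=(167,177),file=(233,256),shoe=(275,151)).items(): print(n,onz(c,uv,.01).round(3))
a=c["pixels"].copy()[125:275,185:345]; b=s["pixels"][130:280,175:335]
cv2.imwrite("pics/crop.png",cv2.resize(np.hstack([a,b]),None,fx=2.5,fy=2.5,interpolation=2))
E
```

```text
white [215.2 210.9] [210, 205, 11, 12, 107] [0.5623 0.1248 0.105 ]
red [239.3 219.1] [233, 214, 11, 11, 68] [0.5444 0.0734 0.105 ]
green [261.6 227.1] [256, 222, 11, 11, 88] [0.527  0.0259 0.105 ]
blue [284.4 235.4] [279, 230, 12, 12, 109] [ 0.5091 -0.0219  0.105 ]
gaps [0.05449733 0.05051226 0.05104889]
box [0.5912 0.0304 0.    ] yaw -0.347937206035444
0.4 [[[204.0, 188.0]], [[308.0, 224.0]]] [[283.0, 158.0], [199.0, 195.0]]
0.5 [[[205.0, 185.0]], [[309.0, 221.0]]] [[284.0, 155.0], [200.0, 192.0]]
0.6 [[[205.0, 181.0]], [[311.0, 218.0]]] [[286.0, 153.0], [201.0, 190.0]]
0.7 [[[206.0, 177.0]], [[312.0, 214.0]]] [[288.0, 151.0], [202.0, 188.0]]
0.8 [[[207.0, 173.0]], [[314.0, 210.0]]] [[291.0, 149.0], [204.0, 187.0]]
bowl [ 0.522 -0.183  0.01 ]
glasses [0.656 0.249 0.01 ]
file [0.469 0.092 0.01 ]
shoe [ 0.716 -0.008  0.01 ]
```

View pics/crop.png

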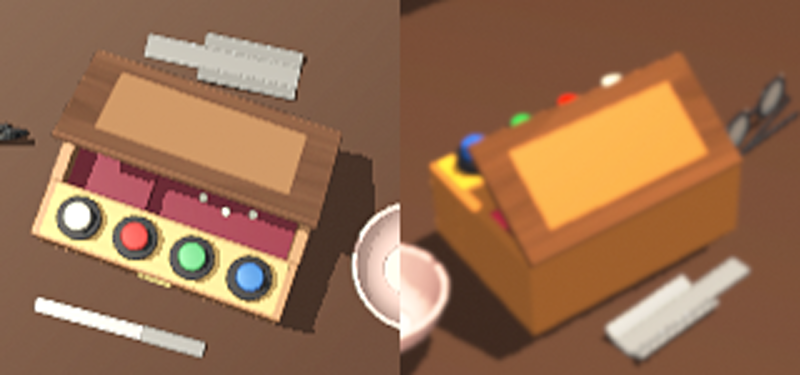

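Box pose: centre (0.591, 0.030), yaw −0.348. The key gaps average 52 mm, which matches the sizes given, and the lid is at about 0.65 rad. The tool axes already nearly match the box (tool x = −box x, tool y = box y). Next I move over the lid with the fingers shut.

>>> drive_tool --series '[-1,0,0,0,0,0,-0.046,-1,-44,-37,0,0,0,0,-1,-44,-37,0,0,0,0,-1,-44,-37,0,0,0,0,-1,-44,-37,0,0,0,0,-1,-44,-37,0,0,0,0,-1,-44,-37,0,0,0,0,-1,-44,-37,0,0,0,0,-1,-44,-37,0,0,0,0,-1,-44,-37,0,0,0,0,-1,-44,-37,0,0,0,0,-1,-44,-37,0,0,0,0]' --force 30

```text
t: 1.6
eef_pos: [0.5758, 0.0736, 0.2154]
tool_rot: [-0.0, 0.173, 0.985, 0.0]
contact_force: [0.6, 0.3, -0.3]
gripper_width: -0.002
```

```bash
cat >> h.py <<'E'
from scipy.spatial.transform import Rotation as Ro
O=np.array([.5912,.0304,0]); YAW=-.348
EX=np.array([np.cos(YAW),np.sin(YAW),0]); EY=np.array([-EX[1],EX[0],0])
def delta(o,x,y,ztip):
    "tool-frame shift (mm) bringing the fingertip to box-frame x,y and height ztip"
    q=o["tool_rot"]; R=Ro.from_quat([q[1],q[2],q[3],q[0]]); p=np.array(o["eef_pos"]); tip=p+.022*R.as_matrix()[:,2]
    t=O+x*EX+y*EY+[0,0,ztip]; d=tip-O
    print("t",o["t"],"tip box",np.round([d@EX,d@EY,d[2]],4),"shift mm",(R.inv().apply(t-tip)*1e3).round(1),"toolz",R.as_matrix()[:,2].round(3),"yaw err",round(float(np.arctan2(R.as_matrix()[:,1]@-EX,R.as_matrix()[:,1]@EY)),4),"F",np.round(o["contact_force"],2),"g",o["gripper_width"])
E
python3 -c "
from h import *
from station import bot
delta(bot.get_obs(),.012,0,.17)"
```

```text
t 1.6 tip box [-0.0292  0.0354  0.1934] shift mm [-41.2 -35.3  23.4] toolz [-0.  0. -1.] yaw err -0.0005 F [ 0.6   0.28 -0.3 ] g -0.0019900083234333133
```

>>> drive_tool --series '[-1,-20,-18,0,0,0,0,-1,-21,-17,0,0,0,0,-1,0,0,12,0,0,0,0,-1,0,0,12,0,0,0,0]'

```text
validation failed for argument at $.se...
```

Run:
```python
from h import *
from station import bot
delta(bot.get_obs(),.012,0,.087)
a=bot.read_camera("top")["pixels"][110:290,170:350]; b=bot.read_camera("scene")["pixels"][90:270,160:340]
cv2.imwrite("pics/c1.png",cv2.resize(np.hstack([a,b]),None,fx=2.2,fy=2.2,interpolation=2))
```

```text
t 1.6 tip box [-0.0292  0.0354  0.1934] shift mm [-41.2 -35.3 106.4] toolz [-0.  0. -1.] yaw err -0.0005 F [ 0.6   0.28 -0.3 ] g -0.0019900083234333133
```

View pics/c1.png

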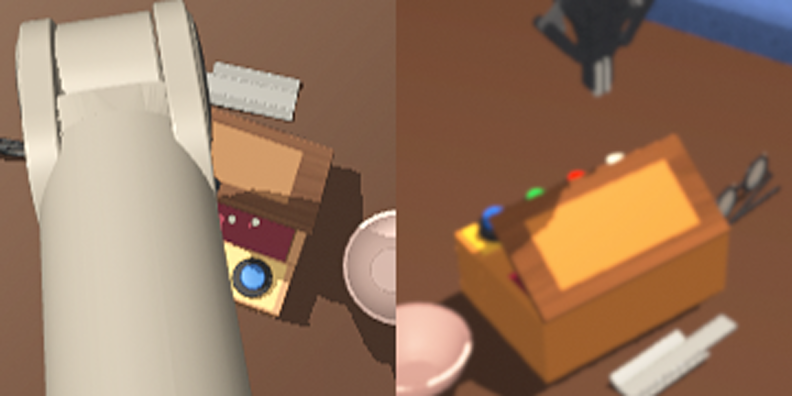

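The move was refused because a row had 8 numbers. Nothing moved: the arm is still at t = 1.6. In the picture the fingers hang above the box and the lid is untouched. I'll resend it corrected.

>>> drive_tool --series '[-1,-20,-18,0,0,0,0,-1,-21,-17,0,0,0,0,-1,0,0,12,0,0,0,-1,0,0,12,0,0,0]'

```text
t: 2.2
eef_pos: [0.6011, 0.0295, 0.1903]
tool_rot: [-0.001, 0.173, 0.985, 0.0]
contact_force: [0.1, 0.5, -0.8]
gripper_width: -0.002
```

Run:
```python
from h import *
from station import bot
delta(bot.get_obs(),.012,0,.087)
```

```text
t 2.2 tip box [0.0096 0.0025 0.1683] shift mm [-2.5 -2.5 81.3] toolz [-0.001  0.001 -1.   ] yaw err 0.0001 F [ 0.06  0.53 -0.82] g -0.001681486157726327
```

>>> drive_tool --series '[-1,-2,0,7,0,0,0,-1,0,0,7,0,0,0,-1,0,0,7,0,0,0,-1,0,0,7,0,0,0,-1,0,0,7,0,0,0,-1,0,0,7,0,0,0,-1,0,0,7,0,0,0]'

```text
t: 3.08
eef_pos: [0.6038, 0.0276, 0.1421]
tool_rot: [0.0, 0.174, 0.985, 0.0]
contact_force: [0.6, 0.6, -0.2]
gripper_width: -0.006
```

Run:
```python
from h import *
from station import bot
delta(bot.get_obs(),.012,0,.087)
```

```text
t 3.075 tip box [0.0128 0.0016 0.1201] shift mm [ 0.8 -1.6 33.1] toolz [ 0.  0. -1.] yaw err -0.0008 F [ 0.63  0.57 -0.24] g -0.005700221006252382
```

Run:
```python
from h import *
from station import bot
b=bot.read_camera("scene")["pixels"][90:270,160:340]
cv2.imwrite("pics/c2.png",cv2.resize(b,None,fx=3,fy=3,interpolation=2))
```

```text
(no output)
```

View pics/c2.png

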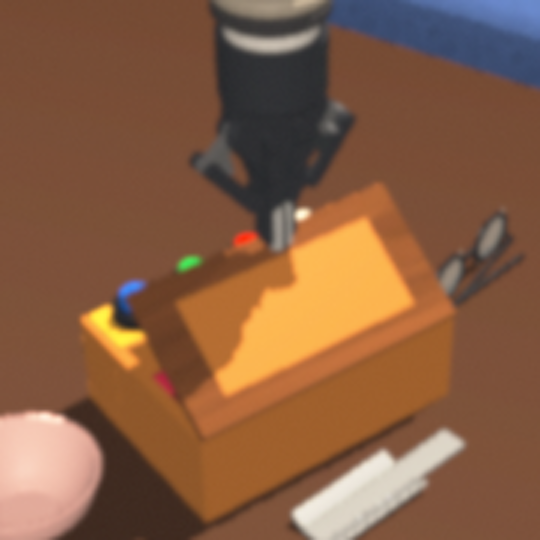

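The fingertips rest on the lid at about (280,240) in the crop. The lid has already gone down some way and there is hardly any force, so I carry on.

>>> drive_tool --series '[-1,0,0,6,0,0,0,-1,0,0,6,0,0,0,-1,0,0,6,0,0,0,-1,0,0,6,0,0,0,-1,0,0,4,0,0,0,-1,0,0,3,0,0,0,-1,0,0,0,0,0,0]'

```text
t: 4.0
eef_pos: [0.6036, 0.0276, 0.1113]
tool_rot: [-0.0, 0.173, 0.985, -0.0]
contact_force: [-0.4, 0.2, 0.8]
gripper_width: 0.001
```

Run:
```python
from h import *
from station import bot
delta(bot.get_obs(),.012,0,.087)
```

```text
t 4.0 tip box [0.0127 0.0016 0.0893] shift mm [ 0.6 -1.6  2.3] toolz [-0. -0. -1.] yaw err -0.0007 F [-0.44  0.24  0.78] g 0.0009373361092250087
```

>>> drive_tool --series '[-1,0,0,1,0,0,0,-1,0,0,1,0,0,0,-1,0,0,0,0,0,0]'

```text
t: 4.38
eef_pos: [0.6038, 0.0276, 0.1096]
tool_rot: [0.0, 0.174, 0.985, 0.0]
contact_force: [-1.1, -0.3, 1.2]
gripper_width: -0.002
```

>>> drive_tool --series '[-1,0,0,1,0,0,0,-1,0,0,0,0,0,0,-1,0,0,0,0,0,0]'

```text
t: 4.75
eef_pos: [0.6038, 0.0277, 0.1085]
tool_rot: [-0.0, 0.174, 0.985, 0.0]
contact_force: [-0.3, -0.2, 1.1]
gripper_width: -0.002
```

>>> drive_tool --series '[-1,0,0,1,0,0,0,-1,0,0,0,0,0,0,-1,0,0,1,0,0,0,-1,0,0,0,0,0,0]'

```text
t: 5.25
eef_pos: [0.6038, 0.0276, 0.1065]
tool_rot: [-0.0, 0.174, 0.985, 0.0]
contact_force: [-0.1, 0.1, 1.8]
gripper_width: -0.002
```

>>> drive_tool --series '[-1,0,0,1,0,0,0,-1,0,0,0,0,0,0,-1,0,0,1,0,0,0,-1,0,0,0,0,0,0]'

```text
t: 5.75
eef_pos: [0.6038, 0.0276, 0.1045]
tool_rot: [-0.0, 0.174, 0.985, -0.0]
contact_force: [0.6, -0.2, 1.6]
gripper_width: -0.003
```

Run:
```python
from h import *
from station import bot
b=bot.read_camera("scene")["pixels"][120:270,180:330]
cv2.imwrite("pics/c3.png",cv2.resize(b,None,fx=4,fy=4,interpolation=2))
delta(bot.get_obs(),.012,0,.087)
```

```text
t 5.8 tip box [0.0128 0.0017 0.0825] shift mm [ 0.8 -1.7 -4.5] toolz [-0.  0. -1.] yaw err -0.0008 F [-0.01  0.08 -0.14] g -0.0018943094543617638
```

View pics/c3.png

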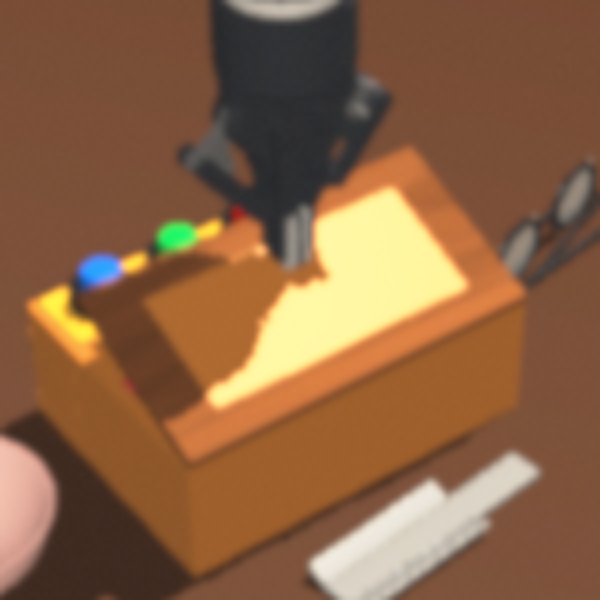

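The lid still shows a thin wedge gap at its near side, around (130,380) in the crop, and the force is low. The real tip seems shorter than nominal, so I go on in small steps until I feel the stop.

>>> drive_tool --series '[-1,0,0,1,0,0,0,-1,0,0,1,0,0,0,-1,0,0,1,0,0,0,-1,0,0,0,0,0,0]'

```text
t: 6.3
eef_pos: [0.6038, 0.0276, 0.1015]
tool_rot: [-0.0, 0.173, 0.985, -0.0]
contact_force: [-0.5, 0.2, 0.1]
gripper_width: 0.003
```

>>> drive_tool --series '[-1,0,0,1,0,0,0,-1,0,0,1,0,0,0,-1,0,0,0,0,0,0]'

```text
t: 6.68
eef_pos: [0.6038, 0.0276, 0.0995]
tool_rot: [-0.0, 0.174, 0.985, -0.0]
contact_force: [1.1, 0.7, 0.3]
gripper_width: -0.002
```

Run:
```python
from h import *
from station import bot
s=bot.read_camera("scene")
print("c3 tip for len 22,12,9:",proj(s,[[.6038,.0276,.1045-l] for l in(.022,.012,.009)]).round(1).tolist(),"seen ~(252.5,186)")
box=lambda x,y,z:O+x*EX+y*EY+np.array([0,0,z])
for th in(0,.05,.1,.15,.2):
  C=[box(.085-.117*np.cos(th)+.008*np.sin(th),y,.08+.117*np.sin(th)+.008*np.cos(th)) for y in(-.115,.115)]
  print(th,proj(s,C).round(1).tolist())
print("rear corners",proj(s,[box(.085,-.115,.088),box(.085,.115,.088),box(.085,-.115,0),box(-.085,-.115,.08)]).round(1).tolist())
b=s["pixels"][120:270,180:330]
cv2.imwrite("pics/c4.png",cv2.resize(b,None,fx=4,fy=4,interpolation=2))
```

```text
c3 tip for len 22,12,9: [[253.0, 197.7], [252.9, 194.3], [252.9, 193.2]] seen ~(252.5,186)
0 [[198.3, 205.5], [280.4, 168.5]]
0.05 [[198.1, 203.6], [280.5, 166.7]]
0.1 [[198.1, 201.8], [280.8, 164.9]]
0.15 [[198.1, 200.1], [281.1, 163.2]]
0.2 [[198.2, 198.4], [281.5, 161.5]]
rear corners [[227.2, 235.2], [312.2, 193.0], [229.2, 264.4], [186.8, 196.1]]
```

View pics/c4.png

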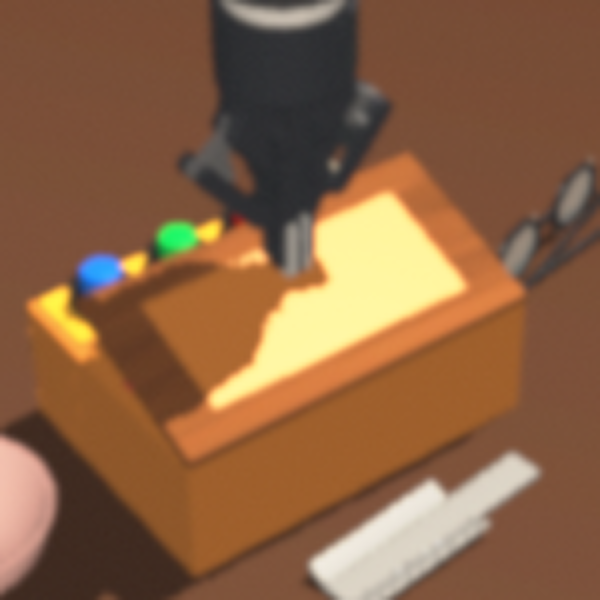

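The lid's front right corner is at about (408,153) in the crop, so the lid is still at roughly 0.25 rad. The fingertip also looks higher than its nominal position. I'll check the tip length against free-air picture c1, where the tip was at about (253,133).

Run:
```python
from h import *
s=dict(np.load("scene.npz"))
for n,p in dict(c1=[.5758,.0736,.2154],c2=[.6038,.0276,.1421],c4=[.6038,.0276,.0995]).items():
  print(n,[(l,proj(s,[[p[0],p[1],p[2]-l]])[0].round(1).tolist()) for l in(.022,.009,0,-.01)])
from station import bot
o=bot.get_obs(); print(np.round(o["q"],4).tolist(),np.round(o["joint_torque"],2).tolist(),o["contact_force"],o["eef_pos"])
```

```text
c1 [(0.022, [253.5, 143.5]), (0.009, [253.4, 138.5]), (0, [253.3, 135.0]), (-0.01, [253.3, 131.1])]
c2 [(0.022, [252.7, 184.6]), (0.009, [252.6, 180.0]), (0, [252.5, 176.7]), (-0.01, [252.5, 173.1])]
c4 [(0.022, [253.0, 199.4]), (0.009, [252.9, 194.9]), (0, [252.9, 191.8]), (-0.01, [252.8, 188.4])]
[-0.336, 0.5014, 0.2482, 1.8436, -0.1627, 0.8162, 1.2167] [0.08, -53.83, 4.93, -22.51, 0.04, -0.04, 0.0] [1.13659932e-01 1.97259739e-04 7.53257621e-01] [0.60378735 0.02753361 0.09947767]
```

The free-air picture shows the same offset: the true fingertip is about 27 mm higher than nominal. So the lid stop should come at a TCP height of about 0.082. I keep descending and watch the force.

>>> drive_tool --series '[-1,0,0,3,0,0,0,-1,0,0,3,0,0,0,-1,0,0,2,0,0,0,-1,0,0,2,0,0,0,-1,0,0,1,0,0,0,-1,0,0,0,0,0,0]'

```text
t: 7.48
eef_pos: [0.6038, 0.0275, 0.0885]
tool_rot: [0.0, 0.174, 0.985, -0.0]
contact_force: [0.0, 0.7, 0.2]
gripper_width: 0.001
```

>>> drive_tool --series '[-1,0,0,1,0,0,0,-1,0,0,1,0,0,0,-1,0,0,1,0,0,0,-1,0,0,0,0,0,0]'

```text
t: 7.98
eef_pos: [0.6038, 0.0276, 0.0855]
tool_rot: [0.0, 0.173, 0.985, -0.0]
contact_force: [-0.7, 0.7, 1.1]
gripper_width: 0.002
```

>>> drive_tool --series '[-1,0,0,1,0,0,0,-1,0,0,0,0,0,0,-1,0,0,1,0,0,0,-1,0,0,0,0,0,0]'

```text
t: 8.48
eef_pos: [0.6038, 0.0276, 0.0835]
tool_rot: [-0.0, 0.174, 0.985, -0.0]
contact_force: [-0.9, -0.2, 0.3]
gripper_width: 0.002
```

>>> drive_tool --series '[-1,0,0,1,0,0,0,-1,0,0,0,0,0,0]'

```text
t: 8.72
eef_pos: [0.6038, 0.0276, 0.0825]
tool_rot: [0.0, 0.174, 0.985, 0.0]
contact_force: [-0.4, 0.7, 0.5]
gripper_width: -0.001
```

Run:
```python
from h import *
from station import bot
s=bot.read_camera("scene")
b=s["pixels"][120:270,180:330]
cv2.imwrite("pics/c5.png",cv2.resize(b,None,fx=4,fy=4,interpolation=2))
```

```text
(no output)
```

View pics/c5.png

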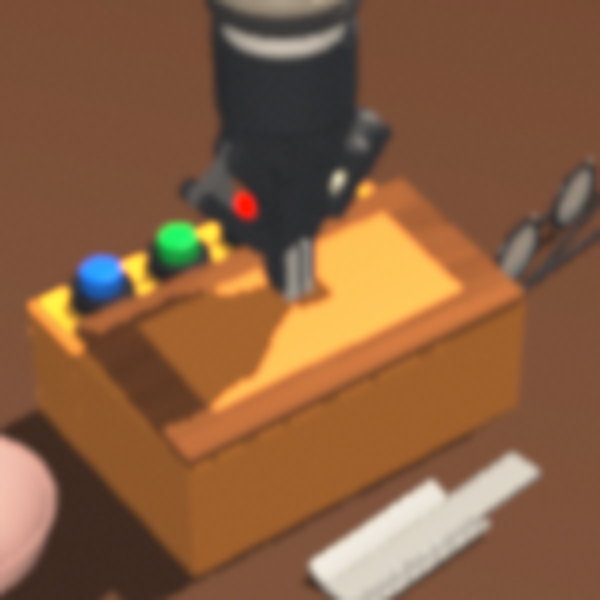

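The lid's front right corner is now at about (400,180), which puts it near 0.1 rad, with about 8 mm still to go. The gripper is clear of the keys.

>>> drive_tool --series '[-1,0,0,2,0,0,0,-1,0,0,1,0,0,0,-1,0,0,1,0,0,0,-1,0,0,0,0,0,0]'

```text
t: 9.28
eef_pos: [0.6038, 0.0276, 0.0784]
tool_rot: [0.0, 0.173, 0.985, -0.0]
contact_force: [-0.1, 0.8, -0.1]
gripper_width: 0.005
```

>>> drive_tool --series '[-1,0,0,1,0,0,0,-1,0,0,1,0,0,0,-1,0,0,0,0,0,0]'

```text
t: 9.65
eef_pos: [0.6038, 0.0275, 0.0765]
tool_rot: [0.0, 0.173, 0.985, -0.0]
contact_force: [0.2, 0.3, 0.2]
gripper_width: -0.003
```

>>> drive_tool --series '[-1,0,0,1,0,0,0,-1,0,0,0,0,0,0]'

```text
t: 9.9
eef_pos: [0.6038, 0.0276, 0.0755]
tool_rot: [0.0, 0.174, 0.985, -0.0]
contact_force: [0.9, 0.9, 0.4]
gripper_width: -0.002
```

>>> drive_tool --series '[-1,0,0,1,0,0,0,-1,0,0,0,0,0,0]'

```text
t: 10.15
eef_pos: [0.6038, 0.0276, 0.0745]
tool_rot: [-0.0, 0.174, 0.985, -0.0]
contact_force: [-0.7, -0.3, -0.8]
gripper_width: 0.001
```

>>> drive_tool --series '[-1,0,0,1,0,0,0,-1,0,0,0,0,0,0,-1,0,0,1,0,0,0,-1,0,0,0,0,0,0]'

```text
t: 10.65
eef_pos: [0.6039, 0.0276, 0.0725]
tool_rot: [0.0, 0.174, 0.985, 0.0]
contact_force: [-0.6, 1.2, -0.2]
gripper_width: 0.002
```

Run:
```python
from h import *
from station import bot
s=bot.read_camera("scene"); o=bot.get_obs(); print(o["contact_force"],np.round(o["joint_torque"],2))
box=lambda x,y,z:O+x*EX+y*EY+np.array([0,0,z])
b=cv2.resize(s["pixels"][140:250,180:330],None,fx=5,fy=5,interpolation=2)
for th,col in((0,(255,0,255)),(.05,(255,255,0))):
  C=[box(.085-.117*np.cos(th)+.008*np.sin(th),y,.08+.117*np.sin(th)+.008*np.cos(th)) for y in(-.115,.115)]
  for p in proj(s,C): cv2.circle(b,tuple(int(i) for i in (p-[180,140]+.5)*5),3,col,-1)
cv2.imwrite("pics/c6.png",b)
```

```text
[0.33721846 0.19953176 0.25651256] [-2.000e-02 -5.525e+01  5.000e+00 -2.142e+01  0.000e+00  2.000e-02
  0.000e+00]
```

View pics/c6.png

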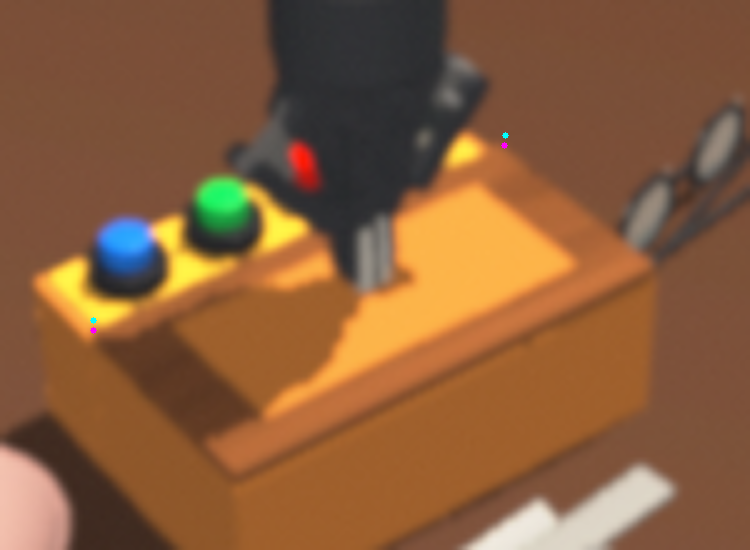

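The lid now looks shut, or nearly so: its corner is at about (100,340) and the 0 rad marker is at (93,330). I press a little further to feel the stop.

>>> drive_tool --series '[-1,0,0,1,0,0,0,-1,0,0,0,0,0,0,-1,0,0,1,0,0,0,-1,0,0,0,0,0,0]'

```text
t: 11.2
eef_pos: [0.604, 0.0276, 0.0723]
tool_rot: [0.0, 0.174, 0.985, 0.0]
contact_force: [-5.5, -0.8, 15.4]
gripper_width: 0.003
```

The stop is felt at 15 N with the TCP at 0.0723, so the lid is shut. The tip must now be at z = 0.088. I cast the seen tip pixel onto that height to check for a horizontal offset too.

>>> drive_tool --series '[-1,0,0,-2,0,0,0,-1,0,0,-10,0,0,0,-1,0,0,-20,0,0,0,-1,0,0,-20,0,0,0,-1,0,0,0,0,0,0]'

```text
t: 11.82
eef_pos: [0.6052, 0.0276, 0.1243]
tool_rot: [0.002, 0.174, 0.985, 0.001]
contact_force: [-0.0, 0.5, 0.1]
gripper_width: 0.001
```

Run:
```python
from h import *
from station import bot
s=dict(np.load("scene.npz"))
for uv in((254.,197.5),(252,196.5)):
  p=onz(s,uv,.088); print(p.round(4),"box",((p-O)@EX).round(4),((p-O)@EY).round(4))
delta(bot.get_obs(),-.059,-.078,.14)
s2=bot.read_camera("scene"); np.savez("s2.npz",**s2)
t2=bot.read_camera("top")
a=cv2.resize(t2["pixels"][130:250,185:335],None,fx=2.6,fy=2.6,interpolation=2); b=cv2.resize(s2["pixels"][90:210,180:330],None,fx=2.6,fy=2.6,interpolation=2)
cv2.imwrite("pics/c7.png",np.hstack([a,b]))
```

```text
[0.6092 0.0239 0.088 ] box 0.0191 0.0
[0.6034 0.0244 0.088 ] box 0.0135 -0.0015
t 11.825 tip box [0.0142 0.0022 0.1023] shift mm [ 73.  -80.2 -38.1] toolz [ 0.003  0.001 -1.   ] yaw err -0.0009 F [-0.02  0.46  0.08] g 0.0007489174667120474
```

View pics/c7.png

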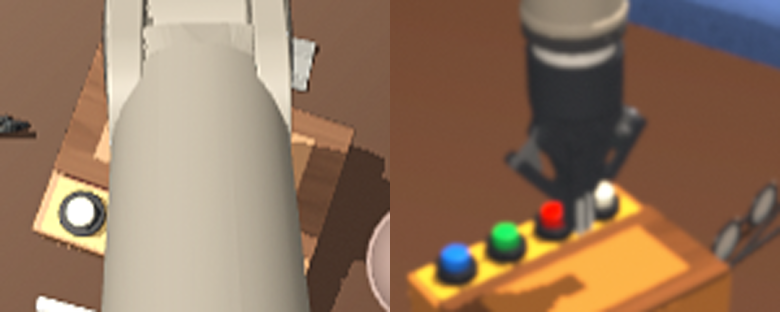

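Horizontally the tip agrees with its reading; only the height is off, with the true tip z ≈ TCP z + 0.016. The lid is shut in both views. The keys should therefore be touched at a TCP height of about 0.089. I move above blue with about 35 mm of clearance.

>>> drive_tool --series '[-1,36,-40,0,0,0,0,-1,37,-40,0,0,0,0,-1,0,0,0,0,0,0]'

```text
t: 12.3
eef_pos: [0.5028, -0.0251, 0.1211]
tool_rot: [-0.003, 0.175, 0.984, -0.001]
contact_force: [0.4, 0.4, 0.1]
gripper_width: -0.007
```

Run:
```python
from h import *
from station import bot
delta(bot.get_obs(),-.059,-.078,.067)
s=bot.read_camera("scene"); t=bot.read_camera("top")
a=cv2.resize(t["pixels"][130:250,185:335],None,fx=2.6,fy=2.6,interpolation=2); b=cv2.resize(s["pixels"][110:230,160:310],None,fx=2.6,fy=2.6,interpolation=2)
cv2.imwrite("pics/c8.png",np.hstack([a,b]))
```

```text
t 12.3 tip box [-0.0643 -0.0824  0.0991] shift mm [-5.4  4.5 32.1] toolz [-0.006 -0.001 -1.   ] yaw err -0.0047 F [0.36 0.38 0.1 ] g -0.007012460223038595
```

View pics/c8.png

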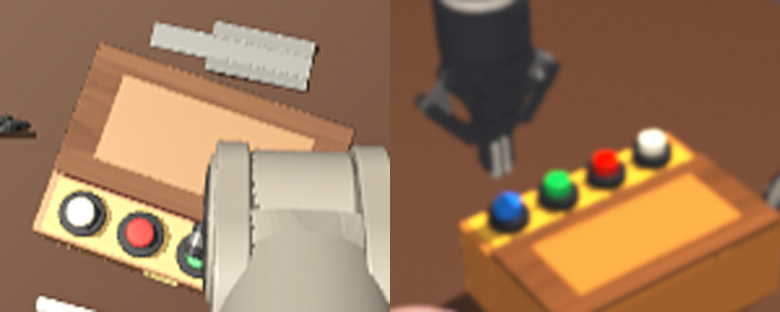

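The tip is above blue (tip at about (500,172), blue cap at (508,205) in the right crop), and the lid is shut.

Run:
```python
from h import *
from station import bot
delta(bot.get_obs(),-.059,-.078,.067)
s=bot.read_camera("scene")
p=np.array(bot.get_obs()["eef_pos"])
print([(d,proj(s,[p+[0,0,d]])[0].round(1).tolist()) for d in(-.022,0,.01,.02)],"seen tip ~(202.5,177)")
```

```text
t 12.4 tip box [-0.0605 -0.0784  0.1002] shift mm [-1.6  0.4 33.2] toolz [-0.  0. -1.] yaw err -0.0013 F [1.3  0.62 0.86] g -0.0011084356351470524
[(-0.022, [205.8, 188.5]), (0, [205.0, 180.8]), (0.01, [204.6, 177.3]), (0.02, [204.3, 173.7])] seen tip ~(202.5,177)
```

>>> drive_tool --series '[-1,-1,0,8,0,0,0,-1,0,0,8,0,0,0,-1,0,0,6,0,0,0,-1,0,0,3,0,0,0,-1,0,0,0,0,0,0]'

```text
t: 13.08
eef_pos: [0.5086, -0.023, 0.0973]
tool_rot: [-0.0, 0.174, 0.985, -0.0]
contact_force: [0.1, 0.4, 0.5]
gripper_width: 0.003
```

>>> drive_tool --series '[-1,0,0,2,0,0,0,-1,0,0,2,0,0,0,-1,0,0,2,0,0,0,-1,0,0,1,0,0,0,-1,0,0,0,0,0,0]'

```text
t: 13.7
eef_pos: [0.5088, -0.023, 0.0905]
tool_rot: [-0.0, 0.174, 0.985, -0.0]
contact_force: [-0.4, 0.1, -0.6]
gripper_width: 0.0
```

>>> drive_tool --series '[-1,0,0,1,0,0,0,-1,0,0,1,0,0,0,-1,0,0,1,0,0,0,-1,0,0,0,0,0,0]'

```text
t: 14.2
eef_pos: [0.5089, -0.023, 0.0876]
tool_rot: [0.0, 0.174, 0.985, 0.0]
contact_force: [-0.6, -0.5, 2.7]
gripper_width: 0.002
```

Contact is where predicted. I press to about 5 mm of travel.

>>> drive_tool --series '[-1,0,0,1,0,0,0,-1,0,0,1,0,0,0,-1,0,0,1,0,0,0,-1,0,0,0,0,0,0]'

```text
t: 14.7
eef_pos: [0.5089, -0.023, 0.0846]
tool_rot: [0.0, 0.174, 0.985, 0.0]
contact_force: [-0.6, -0.6, 3.2]
gripper_width: 0.002
```

Run:
```python
from station import bot
print([bot.get_obs()["contact_force"].round(2).tolist()]); 
f=[]
for i in range(4): bot.read_camera("top"); f.append(bot.get_obs()["contact_force"][2])
print(f,bot.get_obs()["eef_pos"])
```

```text
[[-0.58, -0.62, 3.19]]
[np.float64(3.2083576726308807), np.float64(3.5402207445633227), np.float64(4.531097327916254), np.float64(3.2081762452925515)] [ 0.50891078 -0.02298202  0.08466162]
```

The average of 3.6 N fits the spring at about 4.8 mm of travel. I press one more mm for margin, lift, then move over to white at a safe height.

>>> drive_tool --series '[-1,0,0,1,0,0,0,-1,0,0,0,0,0,0,-1,0,0,-10,0,0,0,-1,0,0,-30,0,0,0,-1,0,0,0,0,0,0,-1,0,40,0,0,0,0,-1,0,40,0,0,0,0,-1,0,40,0,0,0,0,-1,0,36,0,0,0,0,-1,0,0,0,0,0,0,-1,0,0,0,0,0,0]'

```text
t: 16.27
eef_pos: [0.5613, 0.1227, 0.1229]
tool_rot: [-0.001, 0.174, 0.985, -0.001]
contact_force: [0.3, -0.3, -0.3]
gripper_width: 0.001
```

Run:
```python
from h import *
from station import bot
t=bot.read_camera("top")
delta(bot.get_obs(),-.059,.078,.067)
for k in ("green","blue","red","white"):
  try: uv,st=keys(t)[k]; print(k,uv.round(1),st,onz(t,uv,.105).round(4))
  except Exception as e: print(k,e)
```

```text
t 16.325 tip box [-0.0593  0.0761  0.1011] shift mm [-0.3  2.  34.1] toolz [-0.001 -0.001 -1.   ] yaw err -0.0022 F [-0.96  0.14 -0.02] g 0.0015800851953545322
green [261.3 227.2] [256, 222, 11, 12, 101] [0.5267 0.0267 0.105 ]
blue [284.3 235.4] [279, 230, 12, 12, 106] [ 0.5091 -0.0218  0.105 ]
red [239.1 220.5] [234, 215, 10, 10, 60] [0.5414 0.0737 0.105 ]
white [213.2 212.4] [205, 201, 19, 23, 398] [0.5591 0.1291 0.105 ]
```

The box hasn't shifted: blue and green are at the same positions as before. Now I descend on white to about 5.7 mm of travel, a TCP height of 0.0836. I'll stop part-way to check the force.

>>> drive_tool --series '[-1,0,2,8,0,0,0,-1,0,0,8,0,0,0,-1,0,0,8,0,0,0,-1,0,0,6,0,0,0,-1,0,0,2,0,0,0,-1,0,0,1,0,0,0,-1,0,0,1,0,0,0,-1,0,0,1,0,0,0,-1,0,0,0,0,0,0]'

```text
t: 17.45
eef_pos: [0.563, 0.1256, 0.0888]
tool_rot: [0.0, 0.174, 0.985, 0.0]
contact_force: [1.1, -0.7, 1.3]
gripper_width: 0.001
```

>>> drive_tool --series '[-1,0,0,1,0,0,0,-1,0,0,1,0,0,0,-1,0,0,1,0,0,0,-1,0,0,1,0,0,0,-1,0,0,0,0,0,0]'

```text
t: 18.08
eef_pos: [0.563, 0.1256, 0.0847]
tool_rot: [0.0, 0.174, 0.985, 0.0]
contact_force: [0.1, 0.9, 3.7]
gripper_width: -0.001
```

Run:
```python
from station import bot
f=[]
for i in range(4): bot.read_camera("top"); f.append(round(float(bot.get_obs()["contact_force"][2]),2))
print(f,bot.get_obs()["eef_pos"])
```

```text
[3.5, 3.7, 3.5, 3.92] [0.56299748 0.12555465 0.08470296]
```

White is down about 5 mm at 3.65 N. I press one more mm, lift, then go to green at −104 mm in y.

>>> drive_tool --series '[-1,0,0,1,0,0,0,-1,0,0,0,0,0,0,-1,0,0,-10,0,0,0,-1,0,0,-30,0,0,0,-1,0,0,0,0,0,0,-1,0,-35,0,0,0,0,-1,0,-35,0,0,0,0,-1,0,-34,0,0,0,0,-1,0,0,0,0,0,0,-1,0,0,0,0,0,0]'

```text
t: 19.52
eef_pos: [0.527, 0.0285, 0.1233]
tool_rot: [-0.0, 0.173, 0.985, 0.0]
contact_force: [0.1, 0.7, -0.9]
gripper_width: -0.001
```

Run:
```python
from h import *
from station import bot
t=bot.read_camera("top")
delta(bot.get_obs(),-.059,-.026,.067)
```

```text
t 19.575 tip box [-0.0596 -0.0232  0.1013] shift mm [-0.6 -2.8 34.3] toolz [-0.  0. -1.] yaw err 0.0005 F [-0.06  0.83  1.1 ] g -0.00032852064390533666
```

>>> drive_tool --series '[-1,0,-2,8,0,0,0,-1,0,0,8,0,0,0,-1,0,0,8,0,0,0,-1,0,0,6,0,0,0,-1,0,0,2,0,0,0,-1,0,0,1,0,0,0,-1,0,0,1,0,0,0,-1,0,0,1,0,0,0,-1,0,0,0,0,0,0]'

```text
t: 20.7
eef_pos: [0.5268, 0.0259, 0.0888]
tool_rot: [0.0, 0.174, 0.985, 0.0]
contact_force: [0.3, 0.1, 2.0]
gripper_width: -0.0
```

>>> drive_tool --series '[-1,0,0,1,0,0,0,-1,0,0,1,0,0,0,-1,0,0,1,0,0,0,-1,0,0,1,0,0,0,-1,0,0,0,0,0,0]'

```text
t: 21.32
eef_pos: [0.5268, 0.0259, 0.0846]
tool_rot: [0.0, 0.174, 0.985, 0.0]
contact_force: [-0.7, -1.1, 3.3]
gripper_width: 0.002
```

Run:
```python
from station import bot
f=[]
for i in range(4): bot.read_camera("top"); f.append(round(float(bot.get_obs()["contact_force"][2]),2))
print(f,bot.get_obs()["eef_pos"])
```

```text
[3.37, 3.39, 4.12, 4.35] [0.5267935  0.02590734 0.08470884]
```

Green is down about 5 mm. I press one more mm, then lift and retreat up and to the left, away from the box, so the camera can see it.

>>> drive_tool --series '[-1,0,0,1,0,0,0,-1,0,0,0,0,0,0,-1,0,0,-10,0,0,0,-1,0,0,-40,0,0,0,-1,0,0,-50,0,0,0,-1,0,45,0,0,0,0,-1,0,45,0,0,0,0,-1,0,45,0,0,0,0,-1,0,45,0,0,0,0,-1,0,45,0,0,0,0,-1,0,45,0,0,0,0,-1,0,0,0,0,0,0]'

```text
t: 23.02
eef_pos: [0.6177, 0.2845, 0.1829]
tool_rot: [-0.001, 0.171, 0.985, 0.0]
contact_force: [-0.2, 0.1, -0.6]
gripper_width: -0.001
```

Run:
```python
from h import *
from station import bot
t=bot.read_camera("top"); s=bot.read_camera("scene"); o=bot.get_obs(); print(o["t"],o["eef_pos"],o["contact_force"])
for k,(uv,st) in keys(t).items(): print(k,uv.round(1),st)
a=cv2.resize(t["pixels"][125:275,130:390],None,fx=1.5,fy=1.5,interpolation=2); b=cv2.resize(s["pixels"][120:270,140:340],None,fx=1.5,fy=1.5,interpolation=2)
cv2.imwrite("pics/c9.png",np.hstack([a,b]))
```

```text
23.125 [0.61814238 0.27924115 0.18310139] [-0.60579923 -0.97196262 -0.58845025]
white [215.5 211.1] [211, 206, 10, 11, 97]
red [238.3 219. ] [233, 214, 11, 11, 95]
green [261.3 227.2] [256, 222, 11, 12, 101]
blue [284.3 235.4] [279, 230, 12, 12, 110]
```

View pics/c9.png

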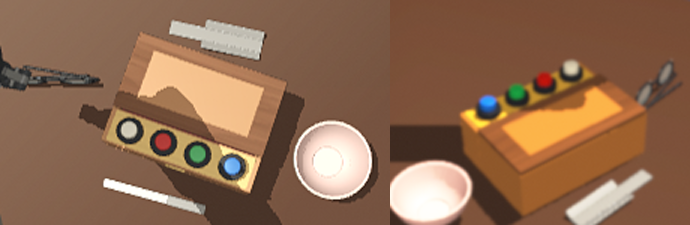

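The lid is shut, all four keys are at their starting pixels, the bystanders are in place and the arm is clear. I'm handing in.

```bash
python3 -c "
from station import bot
print(bot.hand_in(), bot.get_obs()['t'])"
```

```text
the job is handed in; nothing more can be done
the job is handed in; nothing more can be done
```

I pushed the lid shut until it met its stop, at about 15 N with no key touched. Then I tapped blue, white and green in that order, each to about 5–6 mm of travel with 3.2–4.5 N read at about 5 mm, lifting clear after each. I handed the job in at about 23 s; it reports no verdict.

**Last checks:** the final pictures show the lid shut and the box not moved, with all four key caps within about 1 px of where they started. By eye, the glasses, bowl, nail file and shoehorn have not moved. The arm was clear of everything, with force readings of only sensor noise.

**What disagreed or failed:**
- **Fingertip height:** the true fingertips sat about 38 mm higher than the stated TCP and 22 mm tip length imply. The camera views had suggested about 27–33 mm. I set the heights by contact force and the lid's stop instead, and the three keys' contact heights and spring forces fitted that.
- **Key travel:** I worked out how far each key went down from the force and height readings, as there is no direct reading of it.
- **Refused move:** one move was refused because I sent a row with one number too many. Nothing moved, and I resent it corrected.

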